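# Catch the popped coil tray

## Robot

A 7-joint arm with a two-finger parallel gripper is mounted at the origin on the work surface. World frame = base frame: x ahead of the robot, y to its left, z up, the work surface at z = 0. Lengths are in m, angles in rad, forces in N, time in s.
With the tool pointing down it reaches from about 0.4 to 0.875 m from the base axis. Payload 19.3 kg.
Tool frame: the origin (TCP) lies at the very end of the fingers, on their centre line; the grasp point (between the pads) lies 19 mm behind it; z points along the fingers, y is the line along which they close (so a half turn about z gives the same grasp; the last joint's range is limited). The gripper opens to 85 mm and grips with 20 to 120 N. Pads are 22 mm wide; open, the fingers measure 114 mm over their backs; the gripper's body (76 mm by 85 mm) begins 54 mm behind the grasp point. The pads swing forward as they close: fully open they stand 13 mm farther back than shut.
Start: joints at [-1.377, 0.521, -0.036, 1.599, 0.021, 1.021, -0.113], TCP at [0.163, 0.603, 0.231] pointing down, gripper open.
Joint ranges: [-2.91, 2.91], [-0.3, 2.13], [-1.5, 1.42], [0.17, 2.43], [-1.26, 4.41], [0.16, 1.93], [-2.52, 2.52]. Speed limits (rad/s): [1.89, 1.89, 2.39, 2.39, 3.01, 3.01, 3.01].

## Interface

Orientations are given as [roll, pitch, yaw] about the fixed x, y, z axes, in that order (R = Rz(yaw) Ry(pitch) Rx(roll)).
In Python, from workcell import bot gives the robot as it stands.
- The arm moves only by the tool servo_tool, never from a script. Its argument "plan" is a list of rows, each a list of 7 numbers: the finger opening in cm, from 0 to 8.54, then the shift along the tool's x, y, z in cm, then the turn, a rotation vector about the tool's x, y, z in degrees. In form: [[fingers, x, y, z, wx, wy, wz], ...]. A call has 1 to 10 rows; each row is the pose to reach, as a shift and turn from the pose commanded when the call began, along the tool's axes at that moment; what a row does not reach only later rows make up. A row lasts 1/10 s, in which the tool goes at most 50 mm and 8.59 degrees, less where a joint would pass 70% of its speed; a pose out of reach is approached as far as the arm can. A call with a gripper value outside its range is refused whole. The fingers move at their own pace and stop on an object; "force" is the grip in N (left out, the last holds). Time passes only in rows, so rows that repeat a pose let the fingers close. It gives the time, the measured TCP pose, the force, the opening and the grip force at its end, in the units of the state.
- bot.observe(): the state, without advancing time (a new reading comes with each control period).
- bot.grab_frame(name): name is "side" or "top" or "wrist"; returns a dict with "frame" (384x512x3 uint8, blue, green, red), "mtx" (3x3 intrinsics, pixels), "R" (3x3) and "t" (3): a world point X has camera coordinates R X + t; the wrist camera has in their place "T_tool_cam" (4x4, takes a point from camera to tool coordinates, whose origin is the TCP and whose axes are the flange's). Camera axes: x right, y down, z forward; pixel columns grow to the right and rows downward; lengths in m; the calibration is good to about 2 mm. The wrist camera is an equidistant fisheye: a pixel r from the principal point sees the ray r / f radians off the axis. A picture is of the moment at which its call begins: read the wrist's pose just before it. There is no depth.
- bot.job_done(): hands the job in; it is judged then, once.
The state is a dict: "clock": time; "qpos": joint angles; "qd": joint speeds; "joint_efforts": joint torques, N m; "position": TCP position; "tool_rot": TCP orientation; "force": force on the tool from outside, world axes, zero at the start; "moment": the same for the moment, N m; "grip_width": finger opening in m; "finger_force": force on a finger pad.
Only numpy, scipy, OpenCV 4.12 (cv2) and the standard library are available. Lean on these libraries where they do the work, as an engineer would, in place of code of your own. Each camera call takes 0.05 s, during which the arm holds its last target. There are 200 camera calls.

## Task

On the ejector dock, press the round plunger down with one finger so that the tray with the coil pair springs out, and catch the tray's upright front plate against the other finger about half-way out, before it runs away to the end of its rail. Do not touch the coil pair, which must stay seated in the tray, and leave everything else on the cart alone. Finish while still holding the tray back there, with the finger resting against the front plate.

Things in the scene. Friction and masses are not known exactly. Their poses are not given: they have to be found in the camera images.
- dock: the ejector dock, fixed to the cart top: a dark base plate 84 mm (x) by 188 mm (y), 10 mm thick, from y = -52 to y = +136 mm, with an aluminium bridge (x -41 to 41, y -14 to 14 mm, top 68 mm high) over the tray. Origin on the cart top right under the plunger's axis; its +y axis is the direction in which the tray slides out, z up
- plunger_top (a point): centre of the top face of the ejector plunger, a round steel cap 26 mm across on the middle of the bridge, 80 mm above the cart top when up; it is pressed straight down
- plunger (a joint): how far the plunger is pressed (m): 0 up, 0.008 fully down on its stop. Spring: about 1.5 N to start it moving, 5 N fully down; the tray's latch lets go at about 0.0045
- plunger_cap: the plunger's cap (the part that a finger presses); its origin coincides with the dock's when the plunger is up, so the top face is 80 mm above this origin
- tray (a joint): how far the tray has slid out along the dock's +y (m): 0 latched in, 0.08 at the end of its rail. Once unlatched a spring drives it out with about 3.5 N, slowed by a damper to about 35 mm/s. Letting the plunger up again does not stop it
- tray_face: the tray's upright steel front plate, 64 mm wide (x), 4 mm thick, reaching from 12 to 100 mm above the cart top. Its origin coincides with the dock's origin when latched in and moves with the tray; the plate's outer face is at y = +46 mm of this origin. The space in front of it is clear down to the end stop (24 mm high)
- face_front (a point): point on the outer face of the tray's front plate, midway across it, 80 mm above the cart top, 46 mm along the dock's +y from the plunger's axis while latched in
- nest (a point): point fixed to the tray where the centre of the coil pair belongs (33 mm above the cart top, 18 mm behind the plate's outer face)
- coil_center (a point): centre of the coil pair that stands loose in the tray's nest between bridge and front plate: two copper-wound coils on a steel yoke, 50 (x) x 22 (y) x 34 mm high, top 50 mm above the cart top; z up
- spare_coil: a second, identical copper coil pair standing loose on the cart top, 50 x 22 x 34 mm high; origin at the centre of its underside; a bystander
- tip_jar: frosted glass tip jar, 56 mm across, 66 mm high, origin at the centre of its underside; a bystander
- tube_grip: knurled steel tube grip standing upright, 25 mm across, 54 mm high, origin at the centre of its underside; a bystander
- cassette: closed stainless autoclave cassette, 190 x 100 x 34 mm high, origin at the centre of its underside; a bystander
- hex_driver: steel ball-end hex driver lying along its x axis, 186 mm long, 18 mm thick; the origin lies on the cart top under it, 110 mm from the handle's end; a bystander
- screw_dish: small steel bowl, 72 mm across, 22 mm high, origin at the centre of its underside; a bystander
- armature_block: brass block 50 x 30 x 22 mm high, origin at the centre of its underside; a bystander
Things that resemble listed ones, but are neither listed nor needed, are in the scene too. Leave any purple or red look-alike of the dock alone.

How it is judged:
On the way, in this order (a step that is already met when the one before it is completed fails the run):
1. a finger presses the plunger until the tray's latch lets go (value of joint plunger above 0.004 m and contact force between the fingers and plunger_cap above 0.5 N).
2. the sliding tray is stopped by a finger against its front plate, between 15 and 60 mm out (value of joint tray between 0.015 and 0.06 m and contact force between the fingers and tray_face above 0.5 N and velocity of joint tray below 0.005 m/s), for 0.3 s.
At the end, for the whole second after the job is handed in: The tray stands still between 15 and 60 mm out of its 80 mm, held by a finger that presses on the front plate with more than 0.5 N, and the coil pair is upright and within 12 mm of its place in the nest (all of step 2 and velocity of joint tray above -0.005 m/s and distance between coil_center and nest below 0.012 m and angle between coil_center's own z axis and vertical below 0.3 rad); the arm keeps its last pose, push and grip.
It fails at once if the tray slid away (more than 65 mm out) (value of joint tray above 0.065 m).
It fails at once if the coil pair was touched by the robot (contact force between the arm and coil above 0.5 N).
It fails at once if the coil pair was touched by the fingers (contact force between the fingers and coil above 0.5 N).
It fails at once if the coil pair left its nest (distance between coil_center and nest above 0.02 m or angle between coil_center's own z axis and vertical above 0.5 rad).
It fails at once if a bystander was moved by more than 15 mm (distance of any of spare_coil, tip_jar, tube_grip, cassette, hex_driver, screw_dish, armature_block from where it was at the start of the episode above 0.015 m).
It also fails if it takes over 32 s, if anything falls off the work surface, if the arm or the gripper's body presses on something with over 40 N, if the wrist force passes 120 N, or if a joint passes its speed limit or range.

## Working session

There is one attempt and no reset: what is moved stays moved. The work goes in short steps, Python scripts to look and compute and a tool call to move; the robot and the scene stay as the last step left them, time stands still between calls to the robot, and variables do not carry over. Pictures are saved under pics/ and viewed, at most 10 in all, crops included, and the job is handed in when it is done.

Besides the shell and the picture viewer there is one more tool, called after "Request:" as name(argument=value, ...), one argument or row to a line, values as JSON. servo_tool: Moves the arm, as the interface text tells. Its arguments: {"type":"object","properties":{"plan":{"type":"array","items":{"type":"array","items":{"type":"number"}}},"force":{"type":"number"}},"required":["plan"]}

```bash
mkdir -p pics
python3 - <<'E'
from workcell import bot
import cv2,numpy as np,pickle
s=bot.observe();print({k:np.round(v,4) for k,v in s.items()})
for n in("top","side"):
    f=bot.grab_frame(n);pickle.dump(f,open(n+".pkl","wb"));print(n,f["mtx"],f["R"],f["t"])
    cv2.imwrite(f"pics/{n}0.png",cv2.resize(f["frame"],(800,600),interpolation=cv2.INTER_CUBIC))
E
```

```text
{'clock': np.float64(0.0), 'qpos': array([-1.3772,  0.522 , -0.0363,  1.6   ,  0.0212,  1.0211, -0.1128]), 'qd': array([ 0.0011, -0.0003, -0.0013,  0.0007, -0.0003,  0.0018,  0.0007]), 'joint_efforts': array([ 1.00000e-03, -9.27093e+01,  1.98040e+00, -3.69925e+01,
        1.79000e-02,  8.30000e-03, -0.00000e+00]), 'position': array([0.1629, 0.6031, 0.2307]), 'tool_rot': array([-3.1405e+00,  1.0000e-04,  2.8778e+00]), 'force': array([-0.5617,  0.9212, -0.4326]), 'moment': array([ 0.0115, -0.0324,  0.0014]), 'finger_force': np.float64(0.0), 'grip_width': np.float64(0.0851)}
top [[488.741273     0.         250.84283881]
 [  0.         488.741273   193.87758686]
 [  0.           0.           1.        ]] [[ 0.00415177 -0.99994116  0.01002149]
 [-0.99696554 -0.00491802 -0.07768867]
 [ 0.07773338 -0.00966853 -0.9969273 ]] [-0.03158071  0.50518064  1.29733119]
side [[359.49624665   0.         254.93759825]
 [  0.         359.49624665 192.41474238]
 [  0.           0.           1.        ]] [[ 0.81472946 -0.57983163 -0.00334382]
 [-0.30573351 -0.42467608 -0.85216034]
 [ 0.49268948  0.69530245 -0.52327008]] [-0.41866764  0.22491151  0.84779438]
```

View pics/top0.png

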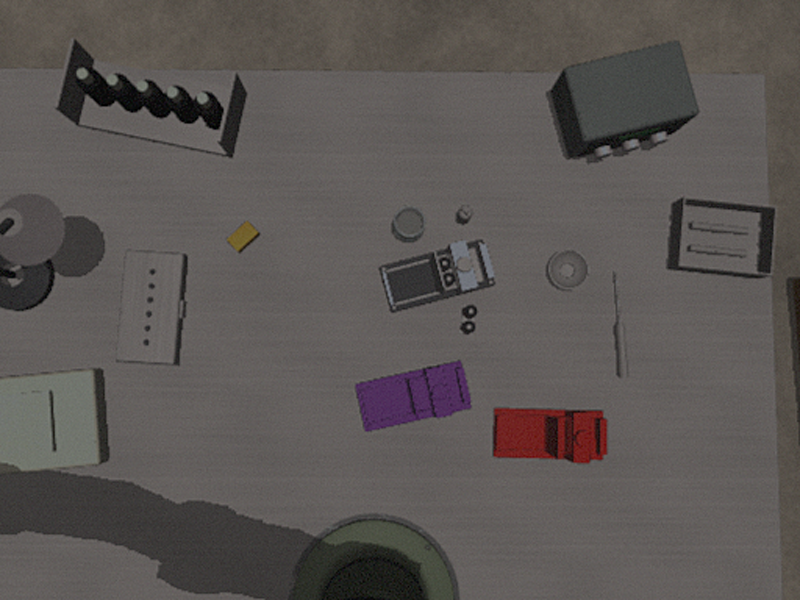

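View pics/side0.png

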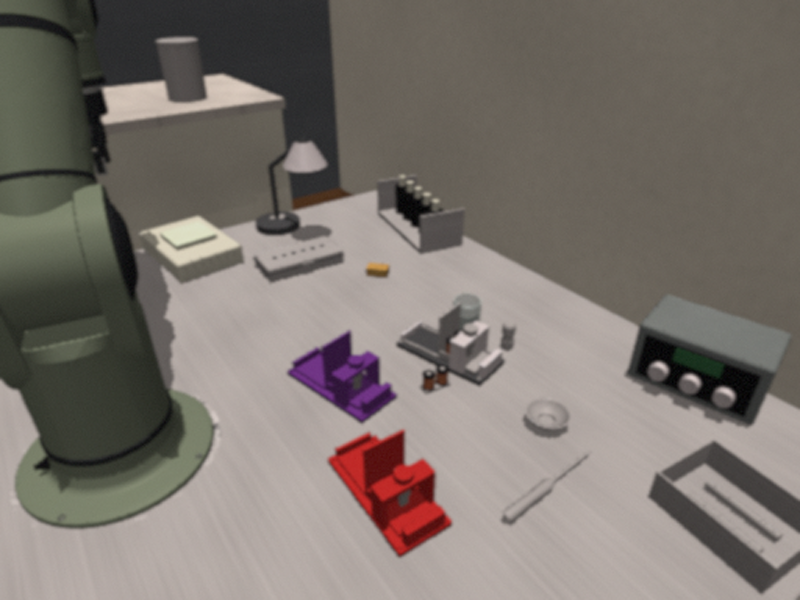

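The top view shows the grey dock at about (438,275), with its slide direction to image left (world +y). The look-alikes are purple at (415,395) and red at (550,435). I'll enlarge the dock.

Run:
```python
import cv2,pickle,numpy as np
f=pickle.load(open("top.pkl","rb"))["frame"][120:215,235:325]
f=cv2.convertScaleAbs(f,alpha=1.7)
g=pickle.load(open("side.pkl","rb"))["frame"][170:250,245:335]
g=cv2.convertScaleAbs(g,alpha=1.2)
cv2.imwrite("pics/crop1.png",cv2.resize(f,(540,570),interpolation=cv2.INTER_CUBIC))
```

```text
(no output)
```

View pics/crop1.png

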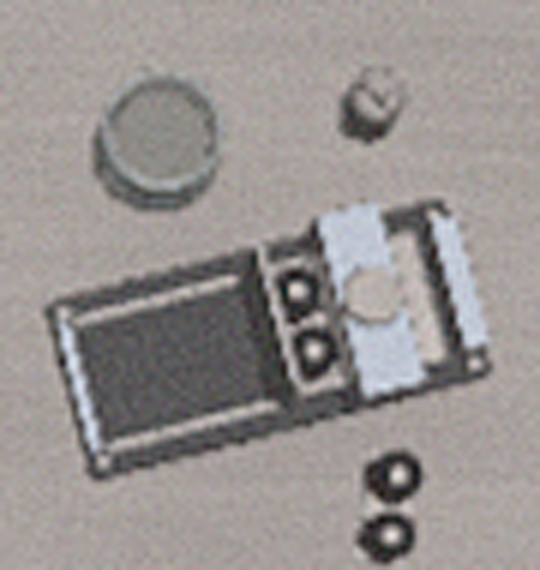

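The crop shows the cap at (372,295) and the base plate corners at (48,308), (97,478), (490,372) and (437,202). The front plate's top edge runs near x=262–290. Next step: fit the dock pose.

```bash
cat > h.py <<'E'
import numpy as np,pickle
from scipy.spatial.transform import Rotation as Ro
def back(f,uv,z):
    M=f["mtx"];d=f["R"].T@np.linalg.solve(M,[uv[0],uv[1],1]);c=-f["R"].T@f["t"]
    return c+d*(z-c[2])/d[2]
def proj(f,X):
    p=f["mtx"]@(f["R"]@np.array(X)+f["t"]);return p[:2]/p[2]
E
python3 - <<'E'
from h import *
f=pickle.load(open("top.pkl","rb"))
px=lambda u,v:((u-2.5)/6+235,(v-2.5)/6+120)
W=[back(f,px(*p),.01) for p in [(48,308),(97,478),(490,372),(437,202)]]
L=np.array([[42,136],[-42,136],[-42,-52],[42,-52]])/1000
W=np.array(W)[:,:2];print(W.round(4))
for a,b in((0,1),(1,2),(2,3),(3,0)):print(np.linalg.norm(W[a]-W[b]))
Lc=L-L.mean(0);Wc=W-W.mean(0)
th=np.arctan2((Lc[:,0]*Wc[:,1]-Lc[:,1]*Wc[:,0]).sum(),(Lc*Wc).sum())
R=np.array([[np.cos(th),-np.sin(th)],[np.sin(th),np.cos(th)]])
o=W.mean(0)-R@L.mean(0)
print("yaw",th,np.degrees(th),"origin",o,"res",(W-(L@R.T+o)).round(4).tolist())
P=back(f,px(372,295),.08);print("plunger",P)
g=pickle.load(open("side.pkl","rb"))
print("side px 800",proj(g,P)*800/512)
r,p,y=-3.1405,.0001,2.8778
print(np.linalg.norm(P[:2]))
c=-f["R"].T@f["t"];print("cam",c)
E
```

```text
[[ 0.5687 -0.0066]
 [ 0.4915 -0.0292]
 [ 0.5406 -0.2074]
 [ 0.6183 -0.1837]]
0.08048788780404811
0.18487190282180685
0.08132063030614027
0.18391531557567978
yaw 0.2741060436928322 15.705119442627824 origin [ 0.56613951 -0.14716741] res [[-0.001, -0.0017], [0.0026, -0.0016], [0.0008, 0.0012], [-0.0023, 0.0021]]
plunger [ 0.56634065 -0.14664011  0.08      ]
side px 800 [471.20003094 326.85582225]
0.5850171420889201
cam [ 0.40293286 -0.01655107  1.33290818]
```

Dock origin is about (0.566, −0.147), yaw 15.7°. The plate sizes, the plunger point and the side view agree. Plan: put the tool's y axis along the dock's y with the gripper open. The rear finger then presses the cap and the front finger waits at dock y of about 88 mm.

Request:
servo_tool(
  plan=[
    [8.54,-3,-3,0,0,0,8],
    [8.54,-6,-6,0,0,0,16],
    [8.54,-9,-9,0,0,0,24],
    [8.54,-12,-12,0,0,0,32],
    [8.54,-15,-15.5,0,0,0,40],
    [8.54,-18,-18.5,0,0,0,48],
    [8.54,-21,-21.5,0,0,0,56],
    [8.54,-24,-24.5,0,0,0,64],
    [8.54,-26,-27,0,0,0,70],
    [8.54,-28,-29,0,0,0,75],
  ],
)

```text
clock: 1.1
position: [0.358, 0.2485, 0.2313]
tool_rot: [-3.141, 0.0, 1.563]
force: [0.3, 0.3, -0.6]
grip_width: 0.0854
finger_force: 0.0
```

```bash
cat > d.py <<'E'
import sys
from h import *
from workcell import bot
O=np.array([.5662,-.147]);th=.2741
def go(x,y,z):
    s=bot.observe();R=Ro.from_euler("xyz",s["tool_rot"])
    w=O+[x*np.cos(th)-y*np.sin(th),x*np.sin(th)+y*np.cos(th)]
    G=Ro.from_euler("xyz",[np.pi,0,th])
    print("t",s["clock"],"q",s["qpos"].round(2),"pos",s["position"].round(4),"rpy",s["tool_rot"].round(3),"F",s["force"].round(2),"gw",s["grip_width"])
    print("shift cm",(R.inv().apply(np.r_[w,z]-s["position"])*100).round(2),"turn",np.degrees((R.inv()*G).as_rotvec()).round(2))
    d=s["position"][:2]-O;print("dock xy of tcp mm",1000*np.array([d[0]*np.cos(th)+d[1]*np.sin(th),-d[0]*np.sin(th)+d[1]*np.cos(th)]))
if __name__=="__main__":go(*map(float,sys.argv[1:]))
E
python3 d.py 0 .0466 .15
```

```text
t 1.1 q [-1.05  0.23  0.37  2.09 -0.11  0.84 -0.63] pos [0.358  0.2485 0.2313] rpy [-3.141  0.     1.563] F [ 0.33  0.33 -0.56] gw 0.0853950041560357
shift cm [-34.92  19.82   8.13] turn [-1.000e-02  2.000e-02  7.388e+01]
dock xy of tcp mm [-93.39171332 437.13185496]
```

Request:
servo_tool(
  plan=[
    [8.54,-3.5,2,0,0,0,7.5],
    [8.54,-7,4,0,0,0,15],
    [8.54,-10.5,6,0,0,0,22.5],
    [8.54,-14,8,0,0,0,30],
    [8.54,-18,10,1,0,0,37.5],
    [8.54,-22,12,2,0,0,45],
    [8.54,-26,14.5,4,0,0,52.5],
    [8.54,-30,17,6,0,0,60],
    [8.54,-33,19,7.5,0,0,67],
    [8.54,-35,19.8,8.1,0,0,73.9],
  ],
)

```text
clock: 2.1
position: [0.5555, -0.1028, 0.1485]
tool_rot: [3.141, 0.002, 0.272]
force: [-0.4, 0.9, 1.4]
grip_width: 0.0856
finger_force: 0.0
```

```bash
python3 d.py 0 .0466 .15
python3 - <<'E'
from workcell import bot
import cv2,pickle,numpy as np
f=bot.grab_frame("wrist");pickle.dump(f,open("wrist.pkl","wb"));print(f["mtx"],f["T_tool_cam"])
cv2.imwrite("pics/w1.png",cv2.resize(f["frame"],(800,600),interpolation=cv2.INTER_CUBIC))
E
```

```text
t 2.1 q [-0.37  0.63  0.65  1.86 -0.51  0.83 -0.75] pos [ 0.5555 -0.1028  0.1485] rpy [3.141e+00 2.000e-03 2.720e-01] F [-0.39  0.88  1.35] gw 0.08564474295298725
shift cm [-0.17 -0.11 -0.15] turn [ 0.04  0.1  -0.11]
dock xy of tcp mm [ 1.64741222 45.44857313]
[[297.31863964   0.         252.26972296]
 [  0.         297.31863964 193.20404948]
 [  0.           0.           1.        ]] [[-4.02686126e-04 -9.58980954e-01 -2.83470222e-01  7.14796205e-02]
 [ 9.99999870e-01 -2.97293953e-04 -4.14811945e-04  1.24672257e-03]
 [ 3.13522772e-04 -2.83470352e-01  9.58980949e-01 -1.42646845e-01]
 [ 0.00000000e+00  0.00000000e+00  0.00000000e+00  1.00000000e+00]]
```

View pics/w1.png

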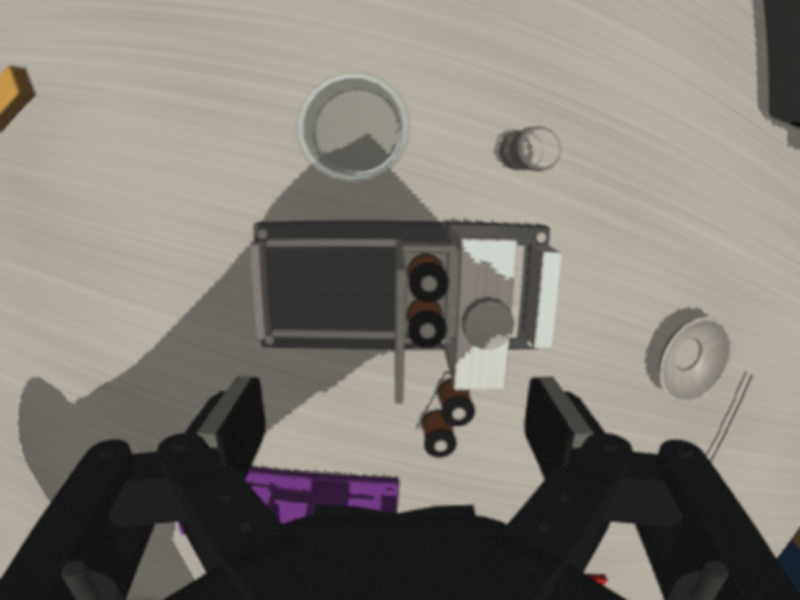

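The wrist view shows the cap centre at (489,322), the front plate's top edge from about (401,242) to (400,402), and open finger tips at about (250,380) and (540,380). I'll check the cap and plate positions from this view.

Run:
```python
from h import *
f=pickle.load(open("wrist.pkl","rb"));K=f["mtx"];T=f["T_tool_cam"]
p=np.array([.5555,-.1028,.1485]);R=Ro.from_euler("xyz",[3.141,.002,.272]).as_matrix()
O=np.array([.5662,-.147]);th=.2741
def w(u,v,z):
    a=np.array([(u+.5)*.64-.5-K[0,2],(v+.5)*.64-.5-K[1,2]]);r=np.hypot(*a);t=r/K[0,0]
    d=np.r_[a/r*np.sin(t),np.cos(t)];d=R@T[:3,:3]@d;c=p+R@T[:3,3];X=c+d*(z-c[2])/d[2]
    e=X[:2]-O;return X.round(4),1000*np.array([e@[np.cos(th),np.sin(th)],e@[-np.sin(th),np.cos(th)]]).round(4)
print("cap",w(489,322,.08));print("plate",w(405,242,.1),w(405,402,.1),w(396,402,.1))
print("base",[w(*q,.01)[1] for q in((253,224),(263,347),(551,347),(550,222))])
# fingertip pixels -> tool z guess: tip depth 13mm behind TCP
for z in(.1615,.155):print("tips",w(262,380,z)[1],w(530,380,z)[1])
```

```text
cap (array([ 0.5671, -0.1486,  0.08  ]), array([ 0.4, -1.8]))
plate (array([ 0.5965, -0.0972,  0.1   ]), array([42.6, 39.8])) (array([ 0.5247, -0.1177,  0.1   ]), array([-32. ,  39.4])) (array([ 0.5236, -0.1137,  0.1   ]), array([-32. ,  43.6]))
base [array([ 41. , 132.6]), array([-41.4, 132.5]), array([-42.3, -61.9]), array([ 42.1, -53.7])]
tips [ 9.1 86.4] [8.8 1. ]
tips [ 5.9 88.6] [ 5.6 -1.1]
```

Request:
servo_tool(
  plan=[
    [8.54,-0.17,-0.05,1,0,0,0],
    [8.54,-0.17,-0.05,2,0,0,0],
    [8.54,-0.17,-0.05,3,0,0,0],
    [8.54,-0.17,-0.05,4,0,0,0],
    [8.54,-0.17,-0.05,5,0,0,0],
    [8.54,-0.17,-0.05,5.7,0,0,0],
    [8.54,-0.17,-0.05,6.2,0,0,0],
    [8.54,-0.17,-0.05,6.4,0,0,0],
    [8.54,-0.17,-0.05,6.4,0,0,0],
    [8.54,-0.17,-0.05,6.4,0,0,0],
  ],
)

```text
clock: 3.15
position: [0.5534, -0.1001, 0.0866]
tool_rot: [3.141, -0.0, 0.279]
force: [0.8, 0.7, -0.6]
grip_width: 0.0854
finger_force: 0.0
```

```bash
python3 d.py 0 .045 .067
python3 - <<'E'
from workcell import bot
import cv2,pickle,numpy as np
f=bot.grab_frame("wrist")
cv2.imwrite("pics/w2.png",cv2.resize(f["frame"],(800,600),interpolation=cv2.INTER_CUBIC))
E
```

```text
t 3.15 q [-0.32  0.71  0.57  1.9  -0.58  0.7  -0.69] pos [ 0.5534 -0.1001  0.0866] rpy [ 3.141 -0.     0.279] F [ 0.83  0.65 -0.59] gw 0.0853911914841211
shift cm [-0.04  0.36  1.96] turn [ 0.01 -0.02  0.28]
dock xy of tcp mm [ 0.33316722 48.63551251]
```

View pics/w2.png

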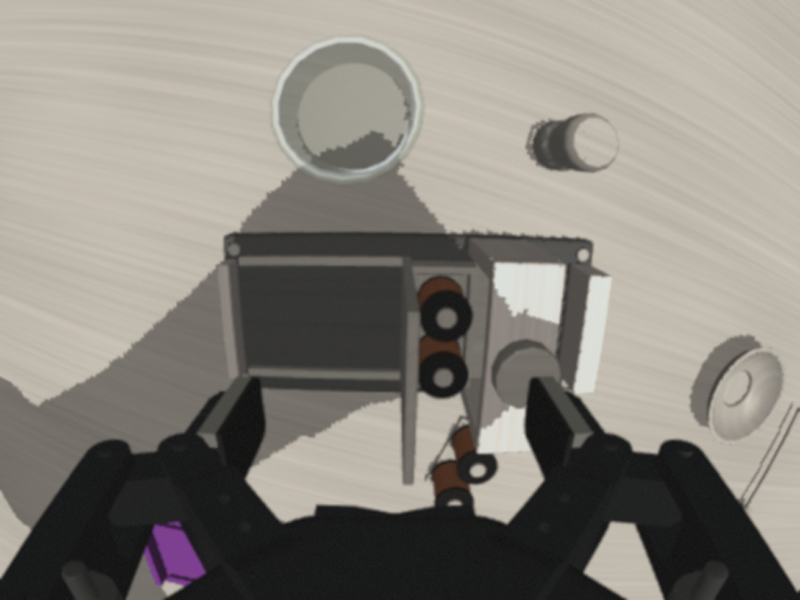

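The view shows the right finger tip (540,380) over the near half of the cap (527,375). The left finger is well ahead of the plate, so I can lower in steps.

Request:
servo_tool(
  plan=[
    [8.54,0,0.2,0.3,0,0,0],
    [8.54,0,0.4,0.6,0,0,0],
    [8.54,0,0.4,0.9,0,0,0],
    [8.54,0,0.4,1.2,0,0,0],
    [8.54,0,0.4,1.4,0,0,0],
    [8.54,0,0.4,1.4,0,0,0],
    [8.54,0,0.4,1.4,0,0,0],
  ],
)

```text
clock: 3.9
position: [0.5543, -0.1039, 0.0723]
tool_rot: [3.142, 0.0, 0.279]
force: [0.5, 0.4, 1.1]
grip_width: 0.085
finger_force: 0.0
```

```bash
python3 d.py 0 .045 .067
```

```text
t 3.9 q [-0.3   0.73  0.56  1.9  -0.6   0.68 -0.67] pos [ 0.5543 -0.1039  0.0723] rpy [3.142 0.    0.279] F [0.5  0.38 1.06] gw 0.08498130432077446
shift cm [-0.02 -0.03  0.53] turn [0.   0.   0.28]
dock xy of tcp mm [ 0.17681429 44.73104088]
```

Request:
servo_tool(
  plan=[
    [8.54,0,0,0.2,0,0,0],
    [8.54,0,0,0.4,0,0,0],
    [8.54,0,0,0.6,0,0,0],
    [8.54,0,0,0.8,0,0,0],
    [8.54,0,0,0.9,0,0,0],
    [8.54,0,0,0.9,0,0,0],
  ],
)

```text
clock: 4.5
position: [0.5543, -0.1039, 0.0632]
tool_rot: [3.142, 0.0, 0.279]
force: [-0.9, 1.2, 2.1]
grip_width: 0.0856
finger_force: 0.9
```

```bash
python3 d.py 0 .045 .06
```

```text
t 4.5 q [-0.29  0.74  0.54  1.91 -0.61  0.66 -0.66] pos [ 0.5543 -0.1039  0.0632] rpy [3.142 0.    0.279] F [-0.88  1.19  2.12] gw 0.08560733225504398
shift cm [-0.02 -0.03  0.32] turn [0.   0.   0.28]
dock xy of tcp mm [ 0.22572924 44.7432778 ]
```

Request:
servo_tool(
  plan=[
    [8.54,0,0,0.1,0,0,0],
    [8.54,0,0,0.2,0,0,0],
    [8.54,0,0,0.3,0,0,0],
    [8.54,0,0,0.35,0,0,0],
    [8.54,0,0,0.35,0,0,0],
    [8.54,0,0,0.35,0,0,0],
    [8.54,0,0,0.35,0,0,0],
  ],
)

```text
clock: 5.2
position: [0.5543, -0.1039, 0.0599]
tool_rot: [3.142, -0.0, 0.279]
force: [0.8, 0.7, 3.4]
grip_width: 0.0854
finger_force: 1.9
```

```bash
python3 d.py 0 .045 .06;python3 - <<'E'
from workcell import bot
import cv2
f=bot.grab_frame("wrist")
cv2.imwrite("pics/w3.png",cv2.resize(f["frame"],(800,600),interpolation=cv2.INTER_CUBIC))
E
```

```text
t 5.2 q [-0.29  0.75  0.54  1.91 -0.61  0.65 -0.66] pos [ 0.5543 -0.1039  0.0599] rpy [ 3.142 -0.     0.279] F [0.83 0.65 3.35] gw 0.08544420701114525
shift cm [-0.02 -0.03 -0.01] turn [ 0.   -0.    0.28]
dock xy of tcp mm [ 0.24900553 44.73878987]
```

View pics/w3.png

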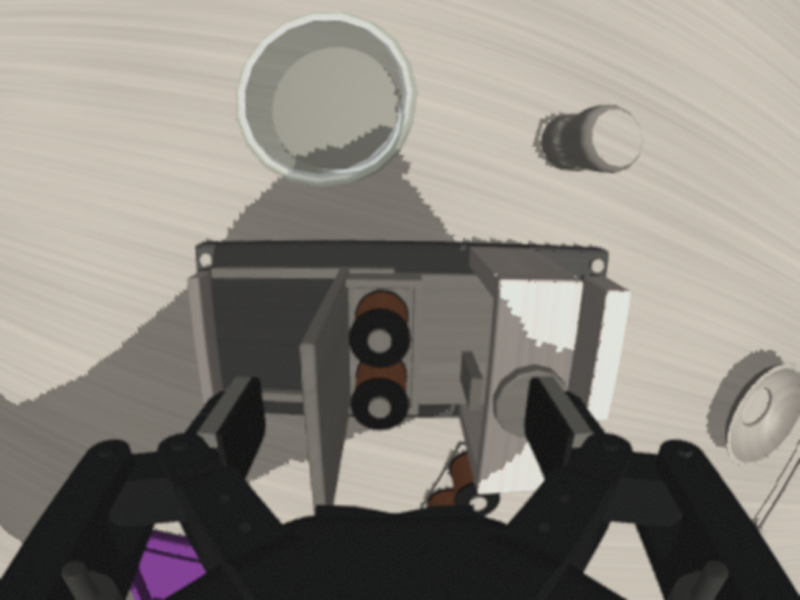

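The latch let go. The plate is sliding towards the waiting left finger (plate at x≈325, finger inner face at x≈262). I'll hold here.

Request:
servo_tool(
  plan=[
    [8.54,0,0,0,0,0,0],
    [8.54,0,0,0,0,0,0],
    [8.54,0,0,0,0,0,0],
    [8.54,0,0,0,0,0,0],
    [8.54,0,0,0,0,0,0],
    [8.54,0,0,0,0,0,0],
    [8.54,0,0,0,0,0,0],
    [8.54,0,0,0,0,0,0],
    [8.54,0,0,0,0,0,0],
    [8.54,0,0,0,0,0,0],
  ],
)

```text
clock: 6.25
position: [0.5543, -0.1038, 0.0598]
tool_rot: [-3.142, 0.0, 0.279]
force: [-0.0, 1.8, 4.8]
grip_width: 0.0854
finger_force: 3.5
```

Request:
servo_tool(
  plan=[
    [8.54,0,0,0,0,0,0],
    [8.54,0,0,0,0,0,0],
    [8.54,0,0,0,0,0,0],
    [8.54,0,0,0,0,0,0],
    [8.54,0,0,0,0,0,0],
    [8.54,0,0,0,0,0,0],
    [8.54,0,0,0,0,0,0],
    [8.54,0,0,0,0,0,0],
  ],
)

```text
clock: 7.05
position: [0.5543, -0.1038, 0.0598]
tool_rot: [-3.142, -0.0, 0.279]
force: [-0.2, 1.3, 4.3]
grip_width: 0.0855
finger_force: 3.5
```

```bash
python3 d.py 0 .045 .06;python3 - <<'E'
from workcell import bot
import cv2
f=bot.grab_frame("wrist")
cv2.imwrite("pics/w4.png",cv2.resize(f["frame"],(800,600),interpolation=cv2.INTER_CUBIC))
E
```

```text
t 7.05 q [-0.29  0.75  0.54  1.91 -0.61  0.65 -0.66] pos [ 0.5543 -0.1038  0.0598] rpy [-3.142 -0.     0.279] F [-0.17  1.27  4.27] gw 0.08551723439375868
shift cm [-0.02 -0.02 -0.02] turn [-0.    0.    0.28]
dock xy of tcp mm [ 0.21315607 44.81249546]
```

View pics/w4.png

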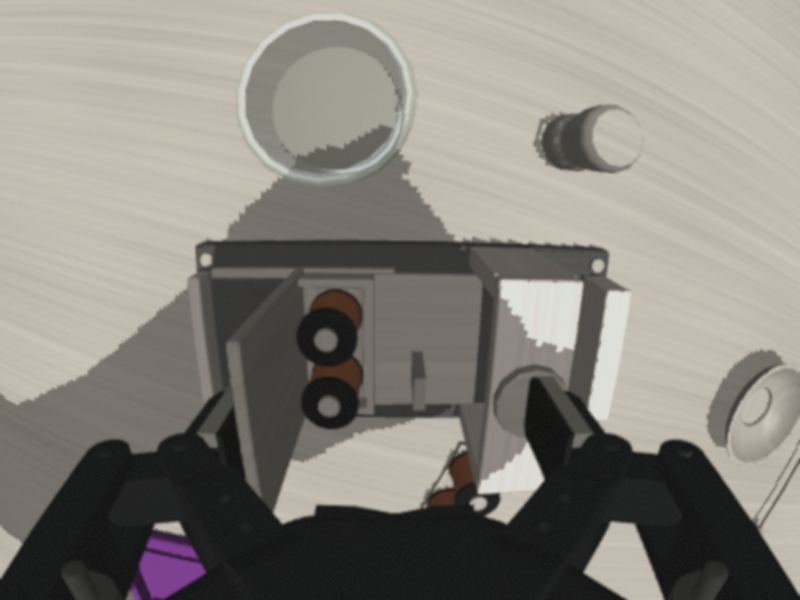

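The plate (235,345) rests on the left finger, the pad force is a steady 3.5 N, and the coils are upright in the nest at (328,370). Handing in.

```bash
python3 -c "
from workcell import bot
print(bot.job_done())"
```

```text
the job is handed in; nothing more can be done
None
```

I pressed the plunger and the tray sprang out. The other finger caught its front plate about 42 mm out and was holding it with about 3.5 N, the coil pair still upright in its nest, when I handed the job in at about 7 s; no verdict came back.

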